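# Load the spring scale and hold the inspection mirror on its index ball

## Task

Stand brass lock cylinders from the mat on the spring scale's pan, one at a time, until the small black ball on the pan is as nearly level with the inspection camera's lens as it gets. Then, with the gripper on the steel peg, swing the upright mirror until the camera, looking into the mirror, sees that ball in the middle of its view, and finish while still holding the peg there (the mirror springs back if let go). Do not disturb the padlock, the oil bottle or the screwdriver.

Things in the scene. Friction and masses are not known exactly. Their poses are not given: they have to be found in the camera images.
- scale: Grey base of the spring scale, 150 x 120 mm, 32 mm high, fixed. Origin: centre of its underside on the bench; its x runs along the 150 mm side, z up. The scale's pan floor starts 82 to 95 mm above the bench (the tin's weight varies) and each cylinder lowers it 11 to 13.5 mm. One or two cylinders bring the ball level to within 7 mm.
- pan: Aluminium pan, outside 160 x 120 mm, rim 9 mm above its floor. Origin: centre of the floor's upper face; axes as the scale's. Moves only up and down on a 120 N/m spring, settles in 1 s. A fixed tin (47 mm diameter, 42 mm tall, unknown weight) fills its floor around x = +52, y = 0 mm; x from -75 to +25 mm is free: room for two cylinders (e.g. x = -52 and -5, y = 0).
- mark (a point): Centre of the index ball: matt black, 18 mm diameter, on a thin steel stalk outside the pan's -y edge. Fixed to the pan at x = +30, y = -85, z = +40 mm of the pan's frame, so it sinks with the pan.
- rig: Inspection rig, fixed: a dark steel bar 300 x 80 x 12 mm on the bench carrying the mirror's spindle and the camera. Origin: on the bench, on the vertical axis about which the mirror turns; its x points along the bar from the mirror to the camera, z up.
- lens (a point): Front of the lens of the grey box-shaped inspection camera on the rig, 170 mm along the rig's x from the mirror's axis, 110 mm above the bench. It looks level along the rig's -x at the middle of the mirror. It sees the ball centred when the mirror's normal halves the horizontal angle between the directions from the mirror's axis to the lens and to the ball.
- mirror: Upright mirror, 60 mm wide, 66 tall, in a 66 x 72 mm black frame, on a vertical spindle. Origin: on that axis, in the mirror's face, 110 mm up. x: its normal, out of the reflecting face; z up. At rest on a stop its normal is 0.175 rad clockwise (from above) of the rig's x; it swings up to 1.45 rad counter-clockwise against a spring (1 to 3 N at the peg), which takes it back when let go.
- peg (a point): Grip point on the mirror's upright round steel peg (12 mm diameter), 80 mm straight behind the mirror's face (x = -80 mm of the mirror), 115 mm above the bench. Peg top 130 mm above the bench; it stands on a level arm 12 mm wide, top 69 mm above the bench, so 60 mm of peg is free. It moves on a level circle of 80 mm radius about the mirror's axis.
- sight (a point): No visible part: the camera's line of sight after the mirror. Origin at the mirror's origin (level with the lens); its x is the direction in which the camera looks after reflection, always level, turning twice as far as the mirror; y to the left of it, z up.
- cylinder0: Brass lock cylinder, plain round, 28 mm diameter, 36 mm tall, about 0.15 kg (0.135 to 0.165 kg), standing upright on the black rubber mat (mat 270 x 90 mm, 4 mm thick). Three alike, in a row about 85 mm apart. Origin: centre of its underside.
- cylinder1: Brass lock cylinder, plain round, 28 mm diameter, 36 mm tall, about 0.15 kg (0.135 to 0.165 kg), standing upright on the black rubber mat (mat 270 x 90 mm, 4 mm thick). Three alike, in a row about 85 mm apart. Origin: centre of its underside.
- cylinder2: Brass lock cylinder, plain round, 28 mm diameter, 36 mm tall, about 0.15 kg (0.135 to 0.165 kg), standing upright on the black rubber mat (mat 270 x 90 mm, 4 mm thick). Three alike, in a row about 85 mm apart. Origin: centre of its underside.
- padlock: Bystander: brass padlock standing up, 42 x 18 mm, 63 mm tall, steel shackle. Origin: centre of its underside.
- oil: Bystander: small white oil bottle, 40 mm diameter, 110 mm tall, black cap. Origin: centre of its underside.
- driver: Bystander: screwdriver lying on the bench. Origin: under its middle.
Not all that is in view belongs to the job. What is shaped like the cylinder2 but blue or white is not meant.

How it is judged:
By the outcome, as a careful person would: the job done as asked, in the order asked, and still so for the second after the job is handed in, while the arm keeps its last pose, push and grip.
It also fails if it takes over 61 s, if anything falls off the work surface, if the arm or the gripper's body presses on something with over 40 N, if the wrist force passes 120 N, or if a joint passes its speed limit or range.

## Robot

A 6-joint arm with a two-finger parallel gripper is mounted at the origin on the work surface. World frame = base frame: x ahead of the robot, y to its left, z up, the work surface at z = 0. Lengths are in m, angles in rad, forces in N, time in s.
With the tool pointing down it reaches from about 0.25 to 0.725 m from the base axis. Payload 4 kg.
Tool frame: the origin (TCP) lies midway between the tips of the shut fingers; the grasp point (between the pads) lies 19 mm behind it; z points along the fingers, y is the line along which they close (so a half turn about z gives the same grasp; the last joint's range is limited). The gripper opens to 85 mm and grips with 20 to 120 N. Pads are 22 mm wide; open, the fingers measure 114 mm over their backs; the gripper's body (76 mm by 85 mm) begins 54 mm behind the grasp point. The pads swing forward as they close: fully open they stand 13 mm farther back than shut.
Start: joints at [-1.192, 0.241, 0.005, 1.335, 0, 1.571], TCP at [0.185, -0.465, 0.231] pointing down, gripper open.
Joint ranges: [-2.72, 2.72], [-1.05, 1.87], [-1.09, 1.28], [-1.99, 2.15], [-1.42, 1.44], [-3.14, 3.14]. Speed limits (rad/s): [2.79, 2.79, 3.14, 3.14, 3.14, 3.14].

## Interface

Orientations are given as a unit quaternion [x, y, z, w].
In Python, from workcell import monitor, vision, job gives the robot as it stands.
- The arm moves only by the tool move_arm, never from a script. Its argument "moves" is a list that holds one entry, the list of rows, each a list of 5 numbers: the shift along the world's x, y, z in m, then the turn about the world's z in degrees, then the opening in per cent of the stroke, from 0 (shut) to 100 (fully open). In form: [[[x, y, z, turn, gripper], ...]]. A call has 1 to 5 rows; each row is the pose to reach, as a shift and turn from the pose commanded when the call began; what a row does not reach only later rows make up. A row lasts 1/8 s, in which the tool goes at most 62.5 mm and 10.7 degrees, less where a joint would pass 70% of its speed; a pose out of reach is approached as far as the arm can. A call with a gripper value outside its range is refused whole. The fingers move at their own pace and stop on an object; the grip force is fixed at half the most. Time passes only in rows, so rows that repeat a pose let the fingers close. It gives the time, the measured TCP pose, the force, the opening and the grip force at its end, in the units of the state.
- monitor.get_obs(): the state, without advancing time (a new reading comes with each control period).
- vision.camera(name): name is "side" or "top" or "wrist"; returns a dict with "color" (480x640x3 uint8, red, green, blue), "camera_matrix" (3x3 intrinsics, pixels), "eye" and "attitude" of the camera in the world; the wrist camera has in their place "hand_eye" (4x4, takes a point from camera to tool coordinates, whose origin is the TCP and whose axes are the flange's). Camera axes: x right, y up, looking along -z (the intrinsics and any distortion apply to the point x, -y, -z); pixel columns grow to the right and rows downward; lengths in m; the calibration is good to about 2 mm. A picture is of the moment at which its call begins: read the wrist's pose just before it. There is no depth.
- job.job_done(): hands the job in; it is judged then, once.
The state is a dict: "clock": time; "joint_pos": joint angles; "joint_vel": joint speeds; "tau": joint torques, N m; "eef_pos": TCP position; "tool_rot": TCP orientation; "ft_force": force on the tool from outside, world axes, zero at the start; "ft_torque": the same for the moment, N m; "grip_width": finger opening in m; "grasp_force": force on a finger pad.
Only numpy, scipy, OpenCV 4.12 (cv2) and the standard library are available. Lean on these libraries where they do the work, as an engineer would, in place of code of your own. Each camera call takes 0.05 s, during which the arm holds its last target. There are 200 camera calls.

## Working session

There is one attempt and no reset: what is moved stays moved. The work goes in short steps, Python scripts to look and compute and a tool call to move; the robot and the scene stay as the last step left them, time stands still between calls to the robot, and variables do not carry over. Pictures are saved under pics/ and viewed, at most 10 in all, crops included, and the job is handed in when it is done.

Besides the shell and the picture viewer there is one more tool, called after "Request:" as name(argument=value, ...) on one line, values as JSON. move_arm: Moves the arm, as the interface text tells. Its arguments: {"type":"object","properties":{"moves":{"type":"array","items":{"type":"array","items":{"type":"array","items":{"type":"number"}}}}},"required":["moves"]}

```bash
mkdir -p pics; cat > h.py <<'E'
import numpy as np,cv2
from scipy.spatial.transform import Rotation as R
from workcell import monitor,vision,job
def snap(n,f):
    o=monitor.get_obs(); c=vision.camera(n); cv2.imwrite(f,c["color"][:,:,::-1])
    if n=="wrist":
        T=np.eye(4);T[:3,:3]=R.from_quat(o["tool_rot"]).as_matrix();T[:3,3]=o["eef_pos"]
        M=T@np.array(c["hand_eye"])
    else:
        M=np.eye(4);a=np.array(c["attitude"]);M[:3,:3]=a if a.shape==(3,3) else R.from_quat(a).as_matrix();M[:3,3]=c["eye"]
    np.savez(f[:-4],K=c["camera_matrix"],M=M); 
    return [k for k in c]
def ray(f,u,v):
    d=np.load(f);K,M=d["K"],d["M"]
    p=np.linalg.solve(K,[u,v,1]);p=p*[1,-1,-1]
    return M[:3,3],M[:3,:3]@p
def onz(f,u,v,z):
    e,d=ray(f,u,v);return e+d*(z-e[2])/d[2]
def proj(f,P):
    d=np.load(f);K,M=d["K"],d["M"]
    p=M[:3,:3].T@(np.array(P)-M[:3,3]);q=K@(p*[1,-1,-1]);return q[:2]/q[2]
def tri(obs):
    A=np.zeros((3,3));b=np.zeros(3)
    for f,u,v in obs:
        e,d=ray(f,u,v);d=d/np.linalg.norm(d);P=np.eye(3)-np.outer(d,d);A+=P;b+=P@e
    x=np.linalg.solve(A,b);return x,[np.round(proj(f,x)-[u,v],1) for f,u,v in obs]
E
python3 - <<'E'
from h import *
for n in("side","top"):print(snap(n,f"pics/{n}0.png")); print(np.load(f"pics/{n}0.npz")["M"].round(3),np.load(f"pics/{n}0.npz")["K"])
print(monitor.get_obs())
E
```

```text
['color', 'camera_matrix', 'eye', 'attitude']
[[-0.996  0.029 -0.09   0.447]
 [-0.093 -0.493  0.865  0.962]
 [-0.019  0.87   0.493  0.688]
 [ 0.     0.     0.     1.   ]] [[461.84230098   0.         314.54748734]
 [  0.         461.84230098 239.95683142]
 [  0.           0.           1.        ]]
['color', 'camera_matrix', 'eye', 'attitude']
[[ 0.048  0.973 -0.226  0.201]
 [-0.999  0.048 -0.006 -0.022]
 [ 0.005  0.226  0.974  1.688]
 [ 0.     0.     0.     1.   ]] [[561.07427714   0.         316.45474989]
 [  0.         561.07427714 244.76318047]
 [  0.           0.           1.        ]]
{'clock': 0.1, 'joint_pos': array([-1.19202349e+00,  2.41329052e-01,  3.84960601e-03,  1.33521004e+00,
        8.74893190e-06,  1.57084679e+00]), 'joint_vel': array([-0.00079366, -0.00051716,  0.00258445,  0.00117184, -0.00243476,
       -0.00053737]), 'tau': array([-8.66514056e-04, -3.73138618e+01,  2.53009450e+01,  1.08790441e-02,
        3.18967705e-05, -3.81562771e-06]), 'eef_pos': array([ 0.18468039, -0.46402499,  0.23050271]), 'tool_rot': array([ 9.82124241e-01,  1.88231452e-01, -1.73926808e-04, -9.30473759e-04]), 'ft_force': array([ 0.78117212, -0.5213059 ,  0.65201796]), 'ft_torque': array([ 0.07556492, -0.01077953, -0.01782589]), 'grasp_force': 0.0, 'grip_width': 0.08534012358523903}
```

View pics/top0.png

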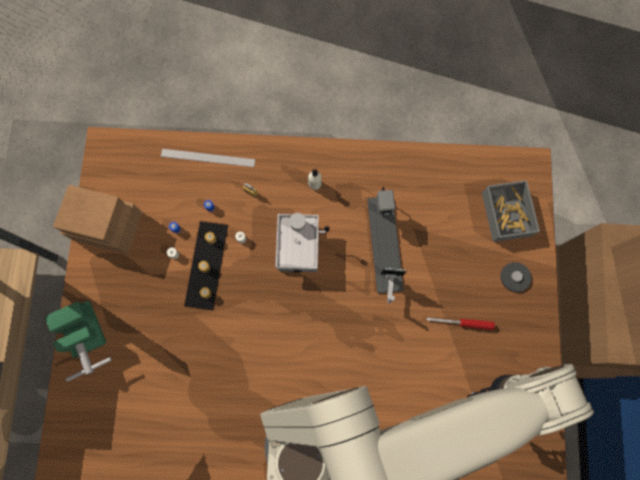

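View pics/side0.png

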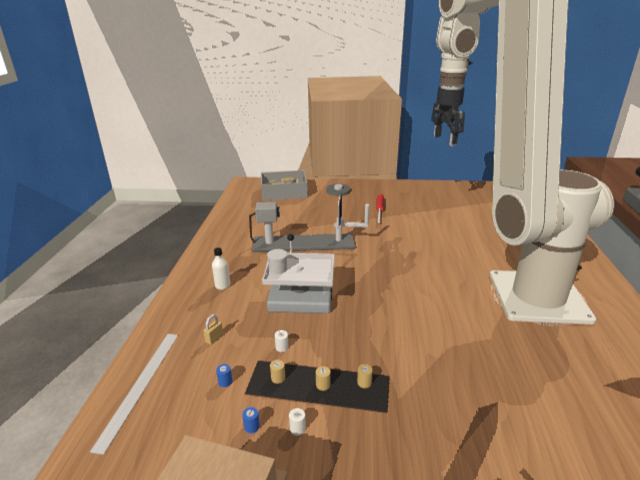

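The top view shows three brass cylinders on the mat at about (210,237), (204,267) and (206,293). The white and blue lookalikes are off the mat. The scale is at (297,242), its ball at (326,230), and the rig runs from the mirror (392,270) to the camera (386,200). I'll enlarge both views.

```bash
python3 - <<'E'
import cv2
t=cv2.imread('pics/top0.png')[170:320,170:420]; cv2.imwrite('pics/topc.png',cv2.resize(t,None,fx=3.2,fy=3.2,interpolation=cv2.INTER_CUBIC))
t=cv2.imread('pics/side0.png')[170:410,200:400]; cv2.imwrite('pics/sidec.png',cv2.resize(t,None,fx=2.5,fy=2.5,interpolation=cv2.INTER_CUBIC))
E
```

```text
(no output)
```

View pics/topc.png

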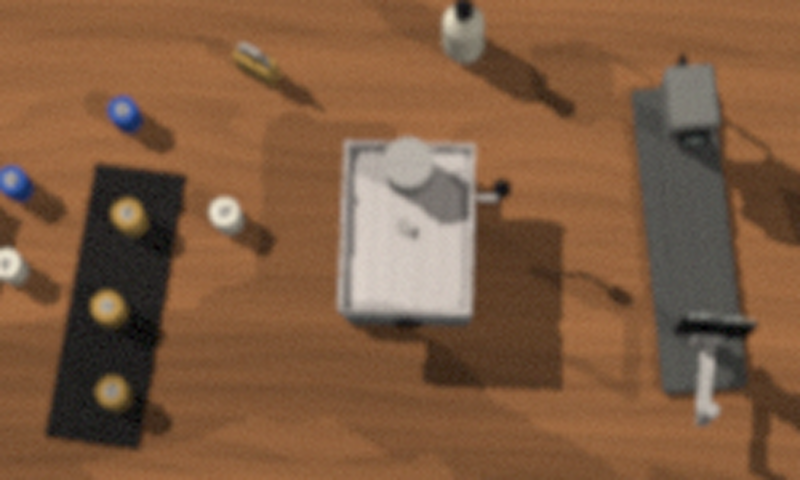

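View pics/sidec.png

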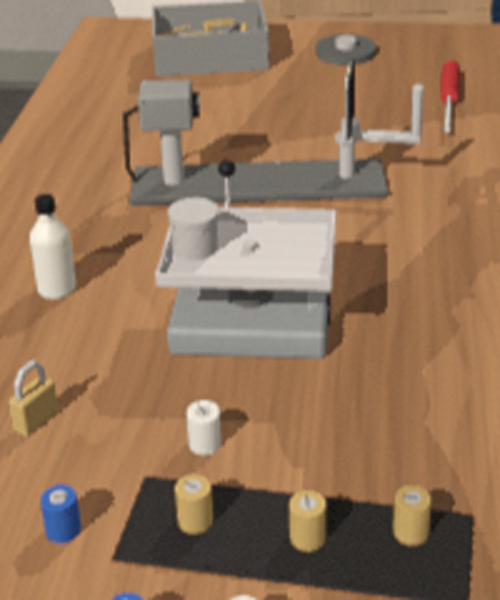

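The side crop confirms three plain brass cylinders at crop (193,485), (308,502) and (412,496), all on the black mat. The blue and white ones are off it. The ball is at crop (227,169), the peg top at (418,88), and the lens at about (196,105). Next I'll triangulate these.

```bash
python3 - <<'E'
from h import *
T=lambda x,y:('pics/top0.npz',170+(x-1.1)/3.2,170+(y-1.1)/3.2)
S=lambda x,y:('pics/side0.npz',200+(x-.75)/2.5,170+(y-.75)/2.5)
np.set_printoptions(precision=4,suppress=True)
for n,a,b in [("c0",(128,211),(193,485)),("c1",(107,304),(308,502)),("c2",(112,390),(412,496)),("ball",(502,189),(227,169)),
 ("panA",(345,142),(158,283)),("panB",(475,145),(172,207)),("panC",(473,318),(336,210)),("panD",(340,318),(333,283)),("pegtop",(707,412),(418,87)),
 ("lens",(694,138),(196,105)),("mirtop",(714,325),(350,65)),("tin",(409,150),(194,212)),("padlk",(255,55),(31,370)),("oilcap",(463,8),(45,200))]:
    x,r=tri([T(*a),S(*b)]);print(n,x,r)
print([onz(*T(*p),.04) for p in [(128,211),(107,304),(112,390)]])
print('barcorners',[onz(*T(*p),.012) for p in [(632,90),(715,64),(746,386),(662,393)]])
E
```

```text
c0 [0.5939 0.3125 0.04  ] [array([-0. ,  0.4]), array([-0.6, -0.1])]
c1 [0.5037 0.3239 0.0403] [array([-0.1,  0.4]), array([-0.6, -0.2])]
c2 [0.4243 0.3118 0.0399] [array([-0. ,  0.1]), array([-0.2, -0. ])]
ball [ 0.6116 -0.0386  0.1235] [array([-0. ,  0.2]), array([-0.2, -0.1])]
panA [0.6579 0.1083 0.0853] [array([-0. ,  0.7]), array([-0.8, -0.2])]
panB [ 0.6627 -0.0121  0.0925] [array([ 0. , -0.6]), array([0.6, 0.2])]
panC [ 0.4996 -0.0181  0.0916] [array([ 0. , -0.3]), array([0.3, 0.1])]
panD [0.4951 0.1022 0.0874] [array([ 0.1, -0.5]), array([0.6, 0.1])]
pegtop [ 0.4191 -0.226   0.1305] [array([ 0. , -0.2]), array([0.2, 0. ])]
lens [ 0.6723 -0.2123  0.1085] [array([-0. ,  0.2]), array([-0.2, -0.1])]
mirtop [ 0.4939 -0.2276  0.1547] [array([ 0.1, -0.9]), array([0.9, 0.2])]
tin [0.6369 0.0467 0.1258] [array([-0. ,  2.3]), array([-2.7, -0.7])]
padlk [0.7511 0.2024 0.0547] [array([-0. , -0.1]), array([0.1, 0. ])]
oilcap [0.7883 0.0052 0.107 ] [array([0. , 0.2]), array([-0.2, -0.1])]
[array([0.5951, 0.3125, 0.04  ]), array([0.505 , 0.3239, 0.04  ]), array([0.4246, 0.3118, 0.04  ])]
barcorners [array([ 0.7477, -0.1623,  0.012 ]), array([ 0.7784, -0.243 ,  0.012 ]), array([ 0.4614, -0.2777,  0.012 ]), array([ 0.4509, -0.1988,  0.012 ])]
```

One cylinder should do: the ball is at z ≈ 0.1235, which becomes about 0.111 with one, against a lens height of 0.110. I'll take the cylinder at (0.4245, 0.312), the most isolated one. Heading there.

Request:
move_arm(moves=[[[0.018,0.057,0,0,80],[0.036,0.114,0,0,80],[0.054,0.171,0,0,80],[0.072,0.228,0,0,80],[0.09,0.285,0,0,80]]])

```text
clock: 0.72
eef_pos: [0.2749, -0.1777, 0.2311]
tool_rot: [0.982, 0.188, 0.0, -0.0]
ft_force: [1.6, -0.4, -0.3]
grip_width: 0.0683
grasp_force: 0.0
```

```bash
python3 -c "
from h import *
print(monitor.get_obs()['joint_pos'])"
```

```text
[-5.74285223e-01 -1.06514634e-01 -3.72590155e-01  1.30454898e+00
  3.30025650e-04  2.18953382e+00]
```

Request:
move_arm(moves=[[[0.018,0.059,0,8,80],[0.036,0.118,0,16,80],[0.054,0.177,0,24,80],[0.072,0.236,0,30,80],[0.09,0.295,-0.01,30,80]]])

```text
clock: 1.35
eef_pos: [0.3655, 0.1178, 0.2217]
tool_rot: [0.9, 0.437, 0.001, 0.0]
ft_force: [1.8, -0.2, 0.3]
grip_width: 0.0686
grasp_force: 0.0
```

Request:
move_arm(moves=[[[0.019,0.059,0,0,80],[0.038,0.118,-0.01,0,80],[0.059,0.18,-0.05,0,80],[0.059,0.193,-0.1,0,80],[0.059,0.194,-0.13,0,80]]])

```text
clock: 1.98
eef_pos: [0.4222, 0.3103, 0.0875]
tool_rot: [0.899, 0.437, -0.002, 0.0]
ft_force: [0.3, -0.7, 0.5]
grip_width: 0.0684
grasp_force: 0.0
```

```bash
python3 - <<'E'
from h import *
o=monitor.get_obs();print(o['eef_pos'],o['joint_pos'])
snap('wrist','pics/w1.png')
E
```

```text
[0.42222868 0.31027965 0.08753264] [ 6.33633182e-01  3.97897333e-01 -1.67786749e-01  1.00976680e+00
  1.87760291e-04  2.87003358e+00]
```

View pics/w1.png

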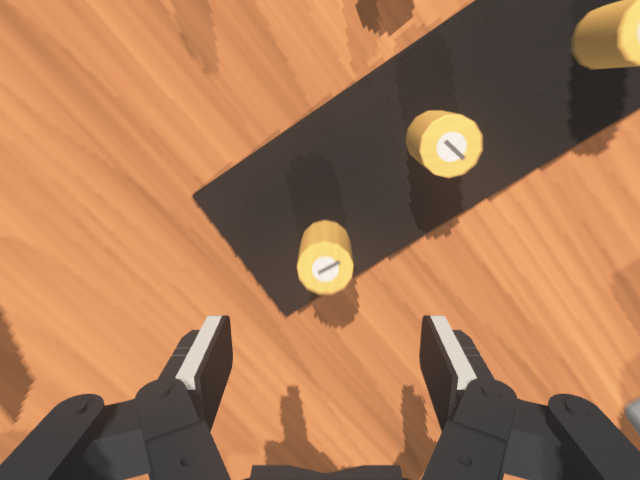

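The wrist view shows c2's top at (326,267), midway between the open fingers, and c1's at (451,146). I'll check the position.

```bash
python3 - <<'E'
from h import *
print(onz('pics/w1.npz',326,267,.04),onz('pics/w1.npz',451,146,.04),monitor.get_obs()['eef_pos'])
E
```

```text
[0.42581914 0.3127715  0.04      ] [0.50363255 0.32417264 0.04      ] [0.42017382 0.30811355 0.08432639]
```

Request:
move_arm(moves=[[[0.002,0.003,-0.03,0,80],[0.002,0.003,-0.05,0,80],[0.002,0.003,-0.05,0,80],[0.002,0.003,-0.05,0,80]]])

```text
clock: 2.52
eef_pos: [0.4265, 0.3127, 0.0424]
tool_rot: [0.9, 0.436, 0.001, -0.0]
ft_force: [-0.1, 1.6, 0.5]
grip_width: 0.068
grasp_force: 0.0
```

Request:
move_arm(moves=[[[-0.001,0,-0.02,0,70],[-0.001,0,-0.033,0,70],[-0.001,0,-0.033,0,20],[-0.001,0,-0.033,0,10],[-0.001,0,-0.033,0,10]]])

```text
clock: 3.15
eef_pos: [0.4255, 0.3129, 0.0091]
tool_rot: [0.9, 0.436, 0.001, -0.0]
ft_force: [0.0, 0.0, 1.9]
grip_width: 0.0251
grasp_force: 58.9
```

Request:
move_arm(moves=[[[0,0,0,0,10],[0,0,0,0,10],[0,0,0.03,0,10],[0,0,0.09,0,10],[0,0,0.15,0,10]]])

```text
clock: 3.78
eef_pos: [0.4241, 0.3118, 0.1587]
tool_rot: [0.9, 0.436, -0.001, 0.0]
ft_force: [0.5, 0.7, -2.1]
grip_width: 0.0254
grasp_force: 59.1
```

Request:
move_arm(moves=[[[0.02,-0.052,0.01,-8,10],[0.04,-0.104,0.01,-16,10],[0.06,-0.156,0.01,-24,10],[0.08,-0.208,0.01,-32,10],[0.1,-0.255,0.01,-34,10]]])

```text
clock: 4.4
eef_pos: [0.5248, 0.0555, 0.1677]
tool_rot: [0.988, 0.153, -0.001, -0.0]
ft_force: [0.3, 0.7, -1.5]
grip_width: 0.0252
grasp_force: 59.2
```

Request:
move_arm(moves=[[[0.003,-0.013,0,0,10],[0.003,-0.013,-0.02,0,10],[0.003,-0.013,-0.04,0,10],[0.003,-0.013,-0.05,0,10],[0.003,-0.013,-0.05,0,10]]])

```text
clock: 5.03
eef_pos: [0.5269, 0.0449, 0.1174]
tool_rot: [0.988, 0.154, -0.001, -0.0]
ft_force: [-0.2, 1.0, -1.1]
grip_width: 0.0253
grasp_force: 59.3
```

Request:
move_arm(moves=[[[0.001,-0.001,-0.015,0,10],[0.001,-0.001,-0.025,0,10],[0.001,-0.001,-0.031,0,10],[0.001,-0.001,-0.036,0,10],[0.001,-0.001,-0.036,0,10]]])

```text
clock: 5.65
eef_pos: [0.5287, 0.0434, 0.0821]
tool_rot: [0.988, 0.154, -0.0, -0.0]
ft_force: [-0.6, -0.5, -0.9]
grip_width: 0.025
grasp_force: 59.5
```

Request:
move_arm(moves=[[[0,0,0,0,10],[0,0,0,0,10],[0,0,0,0,30],[0,0,0,0,45],[0,0,0,0,55]]])

```text
clock: 6.28
eef_pos: [0.5292, 0.0435, 0.0826]
tool_rot: [0.988, 0.154, 0.0, 0.0]
ft_force: [-0.3, 0.0, 0.0]
grip_width: 0.0471
grasp_force: 0.0
```

Request:
move_arm(moves=[[[0,0,0,0,55],[0,0,0.03,0,55],[0,0,0.07,0,55],[0,0,0.12,0,55],[0,-0.02,0.18,0,55]]])

```text
clock: 6.9
eef_pos: [0.5282, 0.0243, 0.2624]
tool_rot: [0.988, 0.155, -0.001, -0.0]
ft_force: [1.2, -0.1, -0.1]
grip_width: 0.047
grasp_force: 0.0
```

Request:
move_arm(moves=[[[-0.026,-0.033,0.024,-5,90],[-0.052,-0.066,0.048,-9,90],[-0.078,-0.1,0.07,-14,90],[-0.104,-0.132,0.095,-18,90],[-0.128,-0.164,0.12,-18,90]]])

```text
clock: 7.52
eef_pos: [0.3998, -0.1412, 0.3826]
tool_rot: [1.0, -0.003, 0.0, 0.0]
ft_force: [0.2, -0.3, -0.2]
grip_width: 0.0765
grasp_force: 0.0
```

Request:
move_arm(moves=[[[0,0,0,0,90],[0,0,0,0,90],[0,0,0,0,90],[0,0,0,0,90]]])

```text
clock: 8.02
eef_pos: [0.4011, -0.1395, 0.3807]
tool_rot: [1.0, -0.002, -0.001, -0.0]
ft_force: [0.5, 0.2, -0.6]
grip_width: 0.077
grasp_force: 0.0
```

```bash
python3 - <<'E'
from h import *
for n in('wrist','side','top'):snap(n,f'pics/{n}2.png')
t=cv2.imread('pics/side2.png')[170:310,230:390]; t=cv2.resize(t,None,fx=3.5,fy=3.5,interpolation=cv2.INTER_CUBIC)
u=cv2.imread('pics/top2.png')[180:300,270:420]; u=cv2.resize(u,None,fx=3.5,fy=3.5,interpolation=cv2.INTER_CUBIC)
print(t.shape,u.shape)
cv2.imwrite('pics/s2c.png',t);cv2.imwrite('pics/t2c.png',u)
E
```

```text
(490, 560, 3) (420, 525, 3)
```

View pics/wrist2.png

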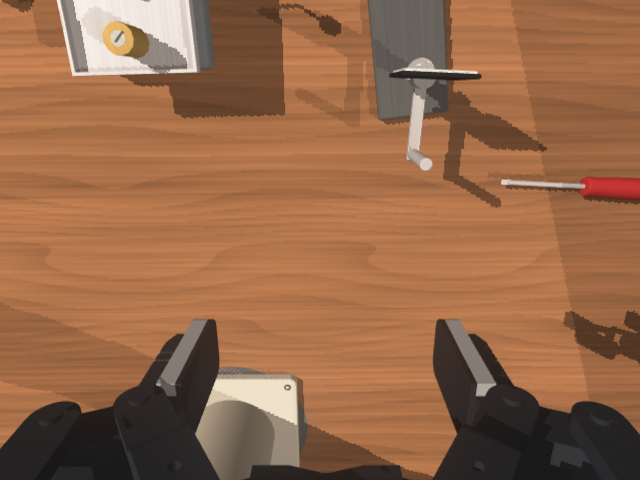

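View pics/s2c.png

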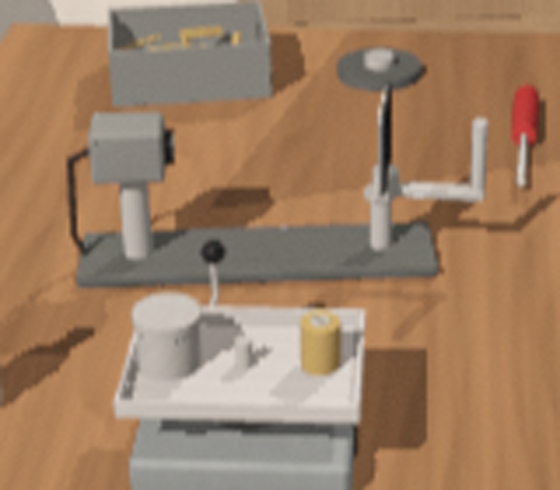

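The cylinder stands on the pan and the rig is undisturbed. Next I'll turn the hand about 90° and centre it, so one wrist shot covers the ball, lens and mirror.

Request:
move_arm(moves=[[[0.03,0.025,0,10,90],[0.06,0.05,0,20,90],[0.09,0.075,0,30,90],[0.12,0.1,0,40,90],[0.15,0.12,0,50,90]]])

```text
clock: 8.8
eef_pos: [0.5519, -0.019, 0.3814]
tool_rot: [0.906, 0.423, -0.0, -0.0]
ft_force: [0.6, -0.5, 0.7]
grip_width: 0.0768
grasp_force: 0.0
```

Request:
move_arm(moves=[[[0,0,0,10,90],[0,0,0,20,90],[0,0,0,30,90],[0,0,0,38,90],[0,0,0,38,90]]])

```text
clock: 9.43
eef_pos: [0.551, -0.0201, 0.3813]
tool_rot: [0.722, 0.692, -0.0, -0.0]
ft_force: [-0.8, 0.6, 0.9]
grip_width: 0.0771
grasp_force: 0.0
```

Request:
move_arm(moves=[[[0,0,0,0,90],[0,0,0,0,90],[0,0,0,0,90]]])

```text
clock: 9.8
eef_pos: [0.5509, -0.0203, 0.3816]
tool_rot: [0.721, 0.693, 0.0, -0.0]
ft_force: [0.8, 0.3, 0.6]
grip_width: 0.0766
grasp_force: 0.0
```

```bash
python3 - <<'E'
from h import *
snap('wrist','pics/w3.png');snap('side','pics/side3.png');snap('top','pics/top3.png')
for p in [(.612,-.039,.111),(.672,-.212,.11),(.503,-.231,.11),(.421,-.226,.13)]: print(proj('pics/w3.npz',p))
w=cv2.imread('pics/w3.png');print(w.shape)
# also ball blob
E
```

```text
[387.27909596 196.74059536]
[440.01448689 345.91684085]
[289.70222799 365.58121886]
[212.71403259 375.4457814 ]
(480, 640, 3)
```

View pics/w3.png

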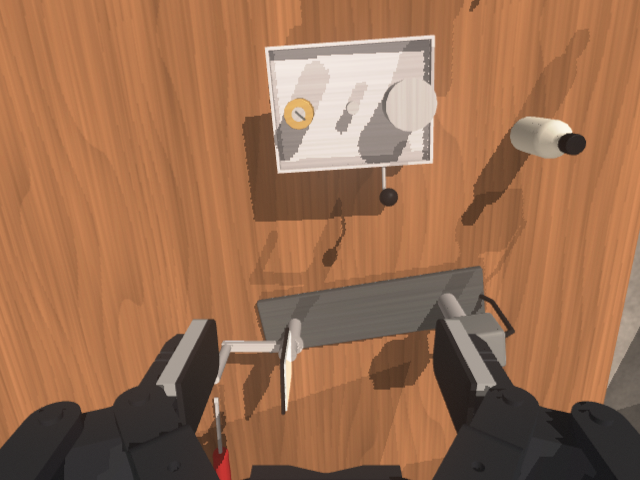

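View crop.

```bash
python3 - <<'E'
import cv2
t=cv2.imread('pics/w3.png')[180:430,200:520]; cv2.imwrite('pics/w3c.png',cv2.resize(t,None,fx=2.4,fy=2.4,interpolation=cv2.INTER_CUBIC))
E
```

```text
(no output)
```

View pics/w3c.png

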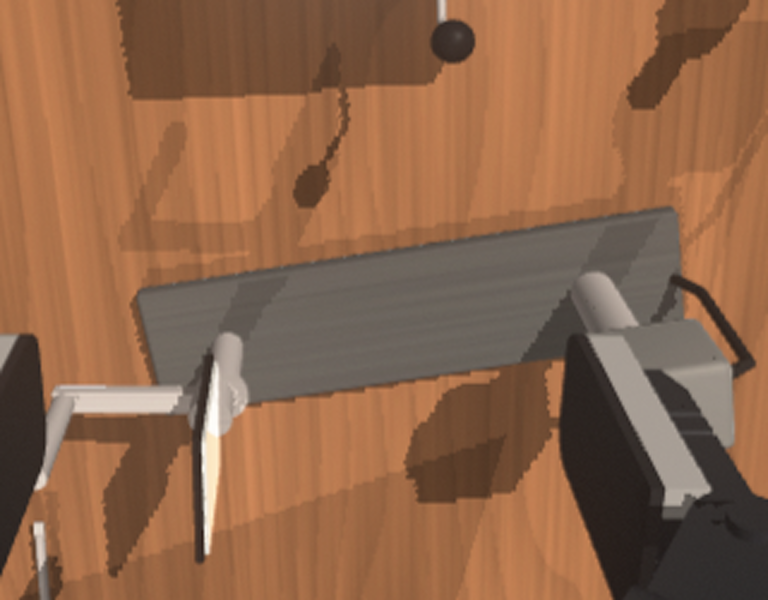

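```bash
python3 - <<'E'
from h import *
np.set_printoptions(precision=4,suppress=True)
W=lambda x,y:('pics/w3.npz',200+(x-.7)/2.4,180+(y-.7)/2.4)
a,b=[onz(*W(*p),.012) for p in((142,291),(672,210))];print('far edge',a,b,np.linalg.norm(b-a),np.arctan2(*(b-a)[[1,0]]))
c,d=[onz(*W(*p),.012) for p in((255,404),(540,361))];print('near',c,d,np.arctan2(*(d-c)[[1,0]]))
print('post',onz(*W(229,346),.012),'campost',onz(*W(594,288),.012))
T=lambda x,y:('pics/top0.npz',170+(x-1.1)/3.2,170+(y-1.1)/3.2)
S=lambda x,y:('pics/side0.npz',200+(x-.75)/2.5,170+(y-.75)/2.5)
S2=lambda x,y:('pics/side2.npz',230+(x-1.25)/3.5,170+(y-1.25)/3.5)
print('peg',tri([T(707,412),S(418,87),S2(481,121),('pics/wrist2.npz',426,163)]), onz('pics/wrist2.npz',426,163,.13))
print('ball',tri([W(453,41),S2(212,251)]))
print('ballw z.111',onz(*W(453,41),.111))
E
```

```text
far edge [ 0.4566 -0.1984  0.012 ] [ 0.7452 -0.1615  0.012 ] 0.2908946665608335 0.12699427117963366
near [ 0.515  -0.2732  0.012 ] [ 0.6777 -0.2515  0.012 ] 0.13253178916643343
post [ 0.5024 -0.2347  0.012 ] campost [ 0.7058 -0.2066  0.012 ]
peg (array([ 0.4199, -0.2288,  0.1296]), [array([ 1. , -0.4]), array([-0.1, -0.1]), array([-0.3,  0.2]), array([-3.1,  2.5])]) [ 0.4223 -0.2313  0.13  ]
ball (array([ 0.6127, -0.039 ,  0.1114]), [array([-0.4,  0. ]), array([-0.1, -0. ])])
ballw z.111 [ 0.6132 -0.0391  0.111 ]
```

The ball is now at z = 0.111, level with the lens at 0.110, so no second cylinder is needed. The rig angle is ≈ 0.127 rad and the axis ≈ (0.5036, −0.2336). The target mirror normal is ≈ 0.593 rad. Next is the peg.

Request:
move_arm(moves=[[[-0.02,-0.03,-0.01,-10,80],[-0.04,-0.06,-0.02,-20,80],[-0.06,-0.09,-0.03,-30,70],[-0.08,-0.12,-0.04,-40,70],[-0.1,-0.15,-0.05,-50,70]]])

```text
clock: 10.58
eef_pos: [0.4502, -0.1712, 0.3314]
tool_rot: [0.947, 0.32, 0.0, 0.0]
ft_force: [0.4, -0.2, 0.4]
grip_width: 0.06
grasp_force: 0.0
```

Request:
move_arm(moves=[[[-0.01,-0.02,-0.03,-10,70],[-0.02,-0.04,-0.06,-20,70],[-0.028,-0.059,-0.1,-30,70],[-0.028,-0.059,-0.13,-40,70],[-0.028,-0.059,-0.13,-40,70]]])

```text
clock: 11.2
eef_pos: [0.421, -0.2287, 0.1995]
tool_rot: [1.0, -0.019, -0.002, -0.001]
ft_force: [0.0, -0.1, 0.7]
grip_width: 0.0597
grasp_force: 0.0
```

Request:
move_arm(moves=[[[0,0,0,0,70],[0,0,0,0,70],[0,0,0,0,70]]])

```text
clock: 11.58
eef_pos: [0.4237, -0.2295, 0.2028]
tool_rot: [1.0, -0.019, 0.001, 0.001]
ft_force: [0.4, 0.3, -0.8]
grip_width: 0.06
grasp_force: 0.0
```

```bash
python3 - <<'E'
from h import *
snap('wrist','pics/w4.png');o=monitor.get_obs();print(o['eef_pos'],o['joint_pos'])
for y in(-.01,0,.01):print(proj('pics/w4.npz',np.array([.4225,-.229+y,.13])))
E
```

```text
[ 0.42352588 -0.22944103  0.20255745] [-4.96450707e-01  2.17922059e-01 -1.00337209e-01  1.25060647e+00
 -4.59519587e-05  2.68427703e+00]
[342.36219925 259.27717753]
[323.77913748 259.94769577]
[305.21398252 260.61756789]
```

View pics/w4.png

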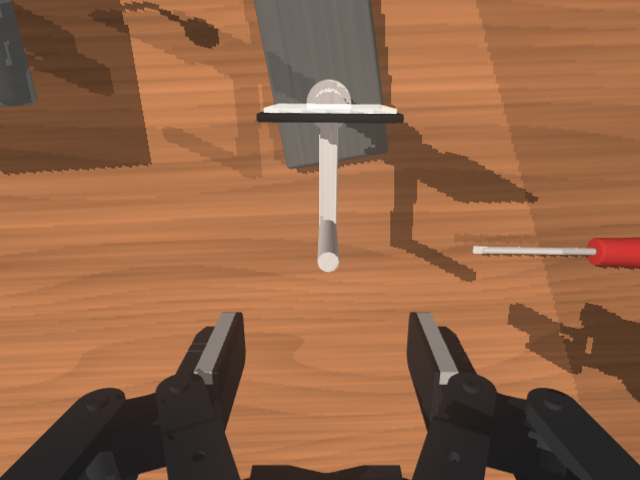

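The peg top is at (328,261), between the fingers, and the refined peg position is (0.422, −0.231). Descending to grip it.

Request:
move_arm(moves=[[[-0.001,-0.002,-0.04,0,70],[-0.001,-0.002,-0.075,0,60],[-0.001,-0.002,-0.1,0,50],[-0.001,-0.002,-0.107,0,50],[-0.001,-0.002,-0.107,0,30]]])

```text
clock: 12.25
eef_pos: [0.4221, -0.2314, 0.0949]
tool_rot: [1.0, -0.02, 0.0, 0.0]
ft_force: [-0.3, -0.4, -0.0]
grip_width: 0.0266
grasp_force: 0.0
```

Request:
move_arm(moves=[[[0,0,0,0,10],[0,0,0,0,0],[0,0,0,0,0],[0,0,0,0,0],[0,0,0,0,0]]])

```text
clock: 12.88
eef_pos: [0.4228, -0.2316, 0.0959]
tool_rot: [1.0, -0.02, 0.001, 0.0]
ft_force: [-0.6, 1.0, 6.7]
grip_width: 0.0103
grasp_force: 58.5
```

Request:
move_arm(moves=[[[0,-0.0064,0,4.6,0],[0.0004,-0.0128,0,9.2,0],[0.0014,-0.0191,0,13.8,0],[0.0028,-0.0253,0,18.3,0],[0.0028,-0.0253,0,18.3,0]]])

```text
clock: 13.5
eef_pos: [0.4261, -0.2569, 0.0959]
tool_rot: [0.99, 0.14, 0.002, 0.0]
ft_force: [1.3, 2.3, 5.1]
grip_width: 0.0107
grasp_force: 58.8
```

Request:
move_arm(moves=[[[0.002,-0.0061,0,4.6,0],[0.0045,-0.012,0,9.2,0],[0.0074,-0.0177,0,13.8,0],[0.0107,-0.0232,0,18.3,0],[0.0107,-0.0232,0,18.3,0]]])

```text
clock: 14.12
eef_pos: [0.4371, -0.2792, 0.0959]
tool_rot: [0.955, 0.296, 0.002, -0.0]
ft_force: [2.5, 4.2, 7.4]
grip_width: 0.0101
grasp_force: 58.9
```

Request:
move_arm(moves=[[[0,0,0,0,0],[0,0,0,0,0],[0,0,0,0,0],[0,0,0,0,0]]])

```text
clock: 14.62
eef_pos: [0.437, -0.279, 0.0959]
tool_rot: [0.955, 0.296, 0.002, -0.0]
ft_force: [2.2, 3.7, 5.7]
grip_width: 0.0104
grasp_force: 58.8
```

```bash
python3 - <<'E'
from h import *
snap('wrist','pics/w5.png');snap('side','pics/side5.png');snap('top','pics/top5.png')
P=[]
for i in range(6):
    o=monitor.get_obs();P.append(o['eef_pos']);vision.camera('top')
p=np.mean(P,0);print(p,np.std(P,0),o['ft_force'],o['clock'],2*np.degrees(np.arctan2(o['tool_rot'][1],o['tool_rot'][0])))
A=np.array([.5025,-.2351]);d=A-p[:2];print(np.linalg.norm(d),np.arctan2(d[1],d[0]))
w=cv2.imread('pics/w5.png');cv2.imwrite('pics/w5c.png',w[0:420,120:560])
E
```

```text
[ 0.43697031 -0.27900045  0.09586574] [9.35957880e-06 1.66352270e-05 1.08117432e-05] [2.27676719 4.09634797 5.81845207] 15.025 34.37933289745904
0.07887578881063276 0.5902599052676827
```

```bash
python3 - <<'E'
from h import *
A=np.array([.5025,-.2351])
for f,th in(('w4',-.048),('w5',.592)):
    g=cv2.cvtColor(cv2.imread(f'pics/{f}.png'),cv2.COLOR_BGR2GRAY).astype(float); npz=f'pics/{f}.npz'
    n=np.array([np.cos(th),np.sin(th)]);t=np.array([-n[1],n[0]])
    pts=[]
    for s in np.linspace(-.029,.029,59):
        best=[]
        for r in np.arange(-.020,.012,.0004):
            q=A+t*s+n*r;u,v=proj(npz,[*q,.146])
            if 0<=u<639 and 0<=v<479: best.append((r,cv2.remap(g,np.float32([[u]]),np.float32([[v]]),cv2.INTER_LINEAR)[0,0]))
        if len(best)<70: continue
        b=np.array(best);dd=np.gradient(b[:,1]);i=dd[:].argmin();j=dd.argmax()  # bright->dark and dark->bright edges
        pts.append((s,b[i,0],b[j,0]))
    p=np.array(pts)
    for k in(1,2):
        x=p;
        for _ in range(4):
            c=np.polyfit(x[:,0],x[:,k],1);e=x[:,k]-np.polyval(c,x[:,0]);x=x[abs(e)<=max(2*e.std(),.0004)]
        print(f,len(p),len(x),'edge',k,'slope',c[0].round(4),'off',c[1].round(4),'std',e.std().round(4),'normal',(th-np.arctan(c[0])).round(4))
# rig far edge, w3
g=cv2.cvtColor(cv2.imread('pics/w3.png'),cv2.COLOR_BGR2HSV)[:,:,1].astype(float)
th=.127;u0=np.array([np.cos(th),np.sin(th)]);w0=np.array([-u0[1],u0[0]]);B=np.array([.4566,-.1984]);pts=[]
for s in np.linspace(.01,.28,120):
    rs=np.arange(-.012,.012,.0004);uv=np.float32([proj('pics/w3.npz',[*(B+u0*s+w0*r),.012]) for r in rs])
    l=cv2.remap(g,uv[:,:1],uv[:,1:],cv2.INTER_LINEAR)[:,0];pts.append((s,rs[np.gradient(l).argmax()]))
x=np.array(pts)
for _ in range(5):
    c=np.polyfit(*x.T,1);e=x[:,1]-np.polyval(c,x[:,0]);x=x[abs(e)<=max(2*e.std(),.0005)]
print('rig',th+np.arctan(c[0]),c[1],len(x),e.std())
E
```

```text
w4 59 41 edge 1 slope 0.0035 off 0.0004 std 0.0006 normal -0.0515
w4 59 59 edge 2 slope -0.0032 off -0.0032 std 0.0001 normal -0.0448
w5 59 45 edge 1 slope -0.0249 off 0.0019 std 0.002 normal 0.6169
w5 59 59 edge 2 slope -0.0229 off -0.0028 std 0.0001 normal 0.6149
rig 0.12981960389283417 0.001759157301135417 108 0.0002628344930859033
```

```bash
cat > rig.py <<'E'
from h import *
def rigfit(f,z=.012):
    S=cv2.cvtColor(cv2.imread(f'pics/{f}.png'),cv2.COLOR_BGR2HSV)[:,:,1].astype(float)
    th=.13;u0=np.array([np.cos(th),np.sin(th)]);w0=np.array([-u0[1],u0[0]])
    for sg in(1,-1):
        B=np.array([.5025,-.2343])+w0*.04*sg;pts=[]
        for s in np.linspace(-.04,.24,141):
            rs=np.arange(-.008,.008,.0004);uv=np.float32([proj(f'pics/{f}.npz',[*(B+u0*s+w0*r),z]) for r in rs])
            if uv.min()<0 or uv[:,0].max()>639 or uv[:,1].max()>479: continue
            l=cv2.remap(S,uv[:,:1],uv[:,1:],cv2.INTER_LINEAR)[:,0];G=np.gradient(l)*sg
            if G.max()>8: pts.append((s,rs[G.argmax()]))
        x=np.array(pts)
        if len(x)<10: print(f,sg,len(x));continue
        for _ in range(8):
            c=np.polyfit(*x.T,1);e=x[:,1]-np.polyval(c,x[:,0]);x=x[abs(e)<=max(1.7*e.std(),.0005)]
        print(f,sg,'rig',(th+np.arctan(c[0])).round(4),'off',c[1].round(4),len(pts),len(x),e.std().round(5),x[[0,-1],0].round(3))
if __name__=='__main__':
    for f in('wrist2','w3','w4','w5'):rigfit(f)
    for p in [(.4225,-.279,.13),(.5025,-.235,.146),(.613,-.039,.111)]:print(proj('pics/w5.npz',p))
E
python3 rig.py
```

```text
wrist2 1 rig 0.1298 off 0.0002 59 48 0.0002 [-0.04   0.076]
wrist2 -1 rig 0.1299 off 0.0006 49 39 0.0002 [-0.04   0.064]
w3 1 rig 0.1296 off 0.0033 141 128 0.00028 [-0.04  0.24]
w3 -1 rig 0.1313 off 0.0008 100 75 0.00023 [-0.04   0.182]
w4 1 rig 0.1303 off -0.0009 52 50 0.00015 [-0.04  0.07]
w4 -1 rig 0.1302 off 0.0001 45 43 0.00019 [-0.04   0.056]
w5 1 rig 0.1276 off -0.0008 31 27 0.00012 [-0.026  0.026]
w5 -1 rig 0.1307 off 0.0003 45 42 0.00015 [-0.04   0.066]
[296.22422462 418.65678585]
[324.62051036 119.53396739]
[ -425.87389286 -1475.69118651]
```

The mirror's own top edge gives a normal of 0.615 rad, against a target of about 0.5935. The rig measures 0.130 rad consistently across shots. I'll swing back about 0.02 rad and re-measure.

Request:
move_arm(moves=[[[-0.0009,0.0014,0,-1.2,0],[-0.0009,0.0014,0,-1.2,0],[-0.0009,0.0014,0,-1.2,0],[-0.0009,0.0014,0,-1.2,0],[-0.0009,0.0014,0,-1.2,0]]])

```text
clock: 15.7
eef_pos: [0.436, -0.2776, 0.0959]
tool_rot: [0.958, 0.286, 0.002, -0.0]
ft_force: [1.0, 5.2, 5.9]
grip_width: 0.0106
grasp_force: 58.8
```

```bash
cat > edge.py <<'E'
from h import *
import sys
def edge(f,th,z=.146):
    A=np.array([.5025,-.2349]);g=cv2.cvtColor(cv2.imread(f'pics/{f}.png'),cv2.COLOR_BGR2GRAY).astype(float)
    n=np.array([np.cos(th),np.sin(th)]);t=np.array([-n[1],n[0]]);ss=np.linspace(-.029,.029,59);rs=np.arange(-.02,.012,.0003)
    uv=np.float32([[proj(f'pics/{f}.npz',[*(A+t*s+n*r),z]) for r in rs] for s in ss])
    I=cv2.remap(g,uv[...,0],uv[...,1],cv2.INTER_LINEAR);G=np.gradient(I,axis=1)
    x=np.c_[ss,rs[G.argmax(1)]]
    for _ in range(5):
        c=np.polyfit(*x.T,1);e=x[:,1]-np.polyval(c,x[:,0]);x=x[abs(e)<=max(2*e.std(),.0004)]
    return (th-np.arctan(c[0])).round(4),len(x),e.std().round(5),c[1].round(4)
if __name__=='__main__':
    f=sys.argv[1]
    if len(sys.argv)>2: snap('wrist',f'pics/{f}.png')
    o=monitor.get_obs();print(o['eef_pos'],o['ft_force'],o['clock'])
    for z in(.14,.146,.15):print(z,edge(f,.6,z))
E
python3 edge.py w6 1; python3 edge.py w5; python3 - <<'E'
from h import *
# ball by blob in w3 and in side/top pictures, current
def blob(f,u,v,r):
    g=cv2.cvtColor(cv2.imread(f'pics/{f}.png'),cv2.COLOR_BGR2GRAY)[v-r:v+r+1,u-r:u+r+1]
    n,l,s,c=cv2.connectedComponentsWithStats((g<60).astype(np.uint8));i=1+s[1:,4].argmax();return c[i]+[u-r,v-r],s[i]
for a in(('w3',389,197,14),('side3',291,242,8),('side2',290,241,8),('top3',326,230,8)):print(a,blob(*a))
b=blob('w3',389,197,14)[0];s=blob('side3',291,242,8)[0]
print(tri([('pics/w3.npz',*b),('pics/side3.npz',*s)]),[onz('pics/w3.npz',*b,z) for z in(.109,.111,.113)])
E
```

```text
[ 0.43596898 -0.27760116  0.09585662] [1.88464206 2.96796695 6.36627134] 15.75
0.14 (np.float64(0.5933), 59, np.float64(0.0001), np.float64(-0.0035))
0.146 (np.float64(0.594), 59, np.float64(0.0001), np.float64(-0.003))
0.15 (np.float64(0.5942), 59, np.float64(0.00011), np.float64(-0.0026))
[ 0.43596898 -0.27760116  0.09585662] [1.88464206 2.96796695 6.36627134] 15.75
0.14 (np.float64(0.6137), 59, np.float64(9e-05), np.float64(-0.0035))
0.146 (np.float64(0.6145), 58, np.float64(9e-05), np.float64(-0.0029))
0.15 (np.float64(0.6142), 59, np.float64(0.0001), np.float64(-0.0025))
('w3', 389, 197, 14) (array([387.77522936, 196.94036697]), array([  5,   6,  17,  17, 218], dtype=int32))
('side3', 291, 242, 8) (array([290.48275862, 241.65517241]), array([ 5,  5,  6,  6, 29], dtype=int32))
('side2', 290, 241, 8) (array([290.56666667, 241.6       ]), array([ 6,  6,  6,  6, 30], dtype=int32))Traceback (most recent call last):
  File "<stdin>", line 6, in <module>
  File "<stdin>", line 5, in blob
ValueError: attempt to get argmax of an empty sequence
```

The mirror normal now measures 0.594 rad against a target of 0.592–0.594, and the peg is firmly held. Handing in.

```bash
python3 -c "
from h import *
print(job.job_done())"
```

```text
the job is handed in; nothing more can be done
None
```

I handed the job in at about 16 s. One brass cylinder stands on the pan, which puts the ball at about 111 mm against the lens at 110 mm. The gripper still holds the peg, with the mirror at 0.594 rad (target about 0.593). The padlock, oil bottle and screwdriver were not touched.

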